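# Clear the ear defenders and present a specimen slide at the light pad

### The arm

A 6-joint arm with a two-finger parallel gripper is mounted at the origin on the work surface. World frame = base frame: x ahead of the robot, y to its left, z up, the work surface at z = 0. Lengths are in m, angles in rad, forces in N, time in s.
With the tool pointing down it reaches from about 0.325 to 0.775 m from the base axis. Payload 5.5 kg.
Tool frame: the origin (TCP) lies at the very end of the fingers, on their centre line; the grasp point (between the pads) lies 19 mm behind it (env.grip_point_offset is the distance from the TCP to the grasp point, in m); z points along the fingers, y is the line along which they close (so a half turn about z gives the same grasp; the last joint's range is limited). The gripper opens to 85 mm and grips with 20 to 120 N. Pads are 22 mm wide; open, the fingers measure 114 mm over their backs; the gripper's body (76 mm by 85 mm) begins 54 mm behind the grasp point. The pads swing forward as they close: fully open they stand 13 mm farther back than shut.
Start: joints at [-1.36, 0.091, 1.231, -0, 1.82, -0.057], TCP at [0.159, -0.579, 0.231] pointing down, gripper open.
Joint ranges: [-2.87, 2.87], [-0.86, 2.18], [0.17, 2.46], [-1.51, 4.65], [0.06, 2.69], [-2.65, 2.65]. Speed limits (rad/s): [2.57, 2.57, 3.01, 3.14, 3.14, 3.14].

### API

Orientations are given as a unit quaternion [x, y, z, w].
In Python, from workcell import env gives the robot as it stands. Calls block until the motion is done:
- env.move_pose(position, orientation): joint-space move of the TCP to a pose.
- env.move_l(position, rotation=None, feed=0.15, threshold=None): straight line of the TCP; rotation=None keeps the orientation; feed is the mean speed in m/s. With threshold (N) it stops when the force on the tool has changed by that much, and returns True; else False.
- env.set_joints(angles): joint-space move.
- env.gripper_open() and env.grab(grasp_force=None): open the fingers fully, or close them until they stop; grasp_force is the grip in N (None keeps the last).
- env.sleep(seconds).
- env.ik(position, orientation): joint angles nearest the present ones, or None.
- env.sense(): the state.
- env.camera(name): name is "scene" or "top"; returns a dict with "pixels" (480x640x3 uint8, red, green, blue), "z_map" (480x640 float32, m along the optical axis (not along the pixel's ray), 0 where there is no reading), "intrinsics" (3x3 intrinsics, pixels), "position" and "orientation" of the camera in the world. Camera axes: x right, y up, looking along -z (the intrinsics and any distortion apply to the point x, -y, -z); pixel columns grow to the right and rows downward; lengths in m; the calibration is good to about 2 mm. A picture is of the moment at which its call begins.
A pose or a line that the arm cannot do raises env.PlanningError and nothing moves.
- env.sign_off(): hands the job in; it is judged then, once.
The state is a dict: "time_s": time; "joints": joint angles; "joint_velocities": joint speeds; "effort": joint torques, N m; "tool_pos": TCP position; "tool_rot": TCP orientation; "contact_force": force on the tool from outside, world axes, zero at the start; "ft_torque": the same for the moment, N m; "finger_gap": finger opening in m; "gripper_force": force on a finger pad.
Only numpy, scipy, OpenCV 4.12 (cv2) and the standard library are available. Lean on these libraries where they do the work, as an engineer would, in place of code of your own. Each camera call takes 0.05 s, during which the arm holds its last target. There are 200 camera calls.

### The job

Hang the ear defenders over the bar so that they straddle it and hang free, then take the notched slide they were standing over by its clear part, keeping your fingers off the frosted end. Finish holding it level, label up and still, about five centimetres above the light pad, with the notched frosted end over the centre of the pad and pointing the way the red arrow points. Do not put the slide down or let go at the end, and leave the other things on the table where they are.

Things in the scene. Friction and masses are not known exactly. Their poses are not given: they have to be found in the camera images.
- muffs_band (a point): Ear defenders, yellow cups, 220 g, 170 (own y) x 60 (own x) x 150 mm tall, standing on the cups, astride the slide, on the mat. Point: centre of the black headband pad, 30 (own x) x 64 (y) x 20 mm thick, flat underside 10 mm below, cup feet 140 mm below. Cups lie at own +y and -y, 96 mm gap; own z up. Grip across the 30 mm from above, fingertips above the underside so the bar can seat.
- rail_mid (a point): Middle of a fixed level steel bar, 14 mm thick, on two posts 260 mm apart with round feet 70 mm across, 10 mm high. Point on the bar's axis, 155 mm above the table; the bar runs along own y. Properly hung, the headband pad's underside rests on the bar (pad centre 17 mm above this point), one cup either side of the bar.
- slide_center (a point): Clear rigid slide, 100 (own x) x 44 (own y) x 7 mm, 45 g, lying label up on the mat under the ear defenders. Point: its centre. The last 30 mm to own +x is the whitish frosted end, with a yellow label on its top face and a 10 mm square notch at its +x +y corner. The rest is clear, with a brass button near the other end. Own z up out of the label. Grip across its 44 mm width.
- slide_label (a point): Centre of the slide's frosted end: 35 mm from the slide's centre towards own +x, half-way through the thickness.
- pad: Light pad fixed on the table: a black frame 110 by 110 mm, 16 mm high, with a white glowing square and a red dot at its centre. Origin: centre of its underside. A red arrow on it points along own +x, roughly away from the robot.
- mat: Green cutting mat, 310 by 340 by 3 mm, fixed on the table, on which the ear defenders and slide start. Origin: centre of its underside.
- blank: Bystander: a clear slide of the same size (100 by 44 by 7 mm) without frosted end, label or notch, lying on the table. Origin: centre of its underside, long side along own x.
- flask: Bystander: black flask, 68 mm in diameter, 210 mm tall. Origin: centre of its underside.
- brush: Bystander: hand brush 200 mm long lying on the table along own x. Origin: on its underside.
- tape: Bystander: orange roll of tape lying flat, 90 mm in diameter, 25 mm high. Origin: centre of its underside.
- jar: Bystander: amber jar, 60 mm in diameter, 80 mm tall. Origin: centre of its underside.
Not all that is in view belongs to the job. What is shaped like the part that bears slide_center but black is not meant. There is more than one size of the part that bears muffs_band; the job needs the larger.

How it is judged:
By the outcome, as a careful person would: the job done as asked, in the order asked, and still so for the second after the job is handed in, while the arm keeps its last pose, push and grip.
It also fails if it takes over 64 s, if anything falls off the work surface, if the arm or the gripper's body presses on something with over 40 N, if the wrist force passes 120 N, or if a joint passes its speed limit or range.

## Working session

There is one attempt and no reset: what is moved stays moved. The work goes in short steps, each a Python script; the robot and the scene stay as the last script left them, time stands still between calls to the robot, and variables do not carry over. Pictures are saved under pics/ and viewed, at most 10 in all, crops included, and the job is handed in when it is done.

```bash
mkdir -p pics; ls
cat > h.py <<'E'
import numpy as np, cv2
from workcell import env
from scipy.spatial.transform import Rotation as R
def shot(name):
    c=env.camera(name); np.savez(f'pics/{name}.npz',**{k:np.array(v) for k,v in c.items()}); return c
def load(name): return dict(np.load(f'pics/{name}.npz'))
def pts(c):
    K=c['intrinsics'];z=c['z_map'];v,u=np.mgrid[:480,:640]
    P=np.stack([(u-K[0,2])*z/K[0,0],-(v-K[1,2])*z/K[1,1],-z],-1)
    return P@R.from_quat(c['orientation']).as_matrix().T+c['position']
def onplane(c,u,v,h):
    K=c['intrinsics'];d=R.from_quat(c['orientation']).as_matrix()@np.array([(u-K[0,2])/K[0,0],-(v-K[1,2])/K[1,1],-1])
    return c['position']+d*(h-c['position'][2])/d[2]
def crop(c,name,u0,v0,u1,v1,s):
    cv2.imwrite(f'pics/{name}.png',cv2.resize(c['pixels'][v0:v1,u0:u1,::-1],None,fx=s,fy=s,interpolation=cv2.INTER_CUBIC))
def down(yaw):  # tool z down, tool y (closing line) along world yaw
    y=np.array([np.cos(yaw),np.sin(yaw),0]);z=np.array([0,0,-1.]);return R.from_matrix(np.stack([np.cross(y,z),y,z],1)).as_quat()
E
python3 - <<'E'
from h import *
for n in('scene','top'):
    c=shot(n); crop(c,n,0,0,640,480,1.25); print(n,c['position'],R.from_quat(c['orientation']).as_matrix().round(3).tolist(),c['intrinsics'].tolist(),c.keys())
s=env.sense();print(s['tool_rot'],s['time_s'],s['finger_gap'],env.grip_point_offset)
E
```

```text
pics
scene [1.03911058 0.23822091 1.11567578] [[-0.541, -0.715, 0.443], [0.841, -0.457, 0.288], [-0.003, 0.528, 0.849]] [[502.9255640356666, 0.0, 315.24919822308925], [0.0, 502.9255640356666, 233.87221612443696], [0.0, 0.0, 1.0]] dict_keys(['pixels', 'z_map', 'intrinsics', 'position', 'orientation'])
top [ 0.31206601 -0.06909912  1.37170209] [[0.026, 0.985, -0.17], [-1.0, 0.028, 0.01], [0.015, 0.169, 0.985]] [[579.5921769362976, 0.0, 315.8878006160506], [0.0, 579.5921769362976, 238.0691335420124], [0.0, 0.0, 1.0]] dict_keys(['pixels', 'z_map', 'intrinsics', 'position', 'orientation'])
[ 9.91048663e-01  1.33498232e-01 -7.16259762e-05 -8.74549837e-04] 0.1 0.08512668208496324 0.0187
```

View pics/top.png

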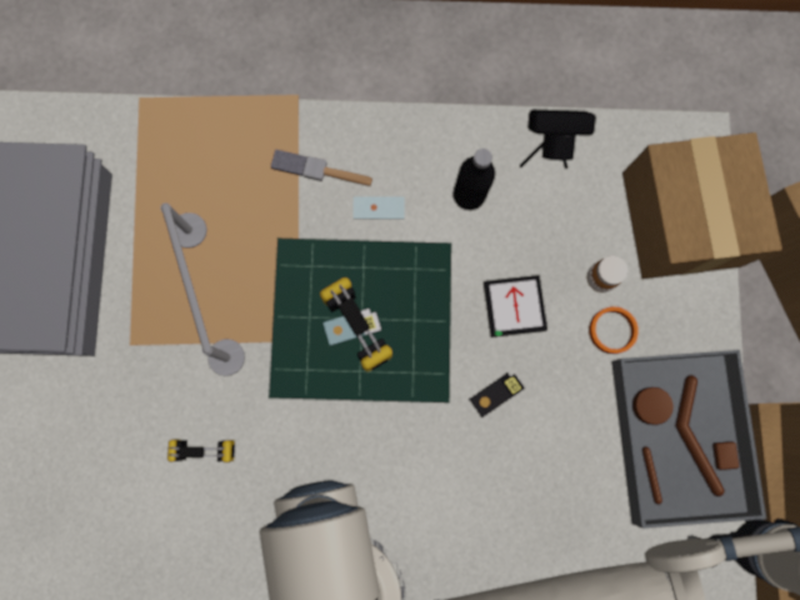

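View pics/scene.png

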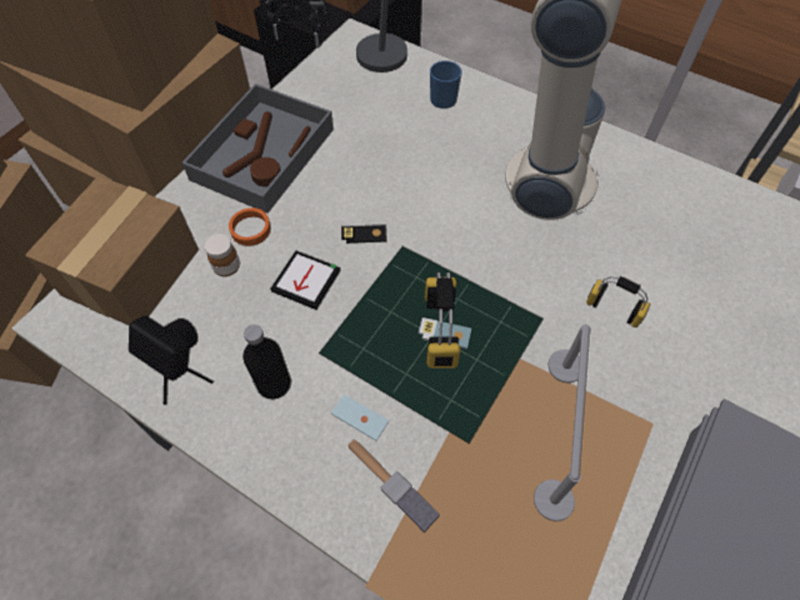

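The top view (px in 800x600) shows these candidates:
- **Ear defenders:** a large pair on the mat at (355,322) and a small pair at (200,451). The large pair stands over the slide, so it is the one meant.
- **Slides:** one with a frosted end at (350,328), a blank at (378,207) and a black one at (497,395). The frosted one under the muffs is the one meant.
- **Fixed things:** bar from (167,207) to (208,350), and pad at (516,305) with its arrow pointing up.

I'll confirm with an enlarged crop.

Run:
```python
from h import *
t=load('top');s=load('scene')
a=cv2.resize(t['pixels'][205:310,235:335,::-1],(400,420),interpolation=cv2.INTER_CUBIC)
b=cv2.resize(s['pixels'][205:310,315:415,::-1],(400,420),interpolation=cv2.INTER_CUBIC)
cv2.imwrite('pics/crop1.png',np.hstack([a,b]))
for n,c in(('top',t),('scene',s)):
    P=pts(c);px=c['pixels'].astype(int)
    ok=c['z_map']>0
    reg=ok&(P[...,0]>.2)&(P[...,0]<.75)&(P[...,1]>-.25)&(P[...,1]<.1)
    m=reg&(P[...,2]>.143)&(P[...,2]<.165)
    m2=reg&(abs(P[...,0]-.45)<.15)&(P[...,2]>.12)&(P[...,2]<.17)&(px.sum(-1)<130)
    for k in(m,m2): 
        q=P[k]; print(n,'pad',len(q),q.mean(0).round(4) if len(q) else '',np.percentile(q[:,2],[5,50,95]).round(3) if len(q) else '')
        if len(q)>5: cc,w,ang=cv2.minAreaRect((q[:,:2]*1000).astype(np.float32)); print(cc,w,ang)
    b=ok&(P[...,2]>.135)&(P[...,2]<.175)&(P[...,1]>.1)&(P[...,1]<.45)&(P[...,0]>.15)&(P[...,0]<.8)
    q=P[b]; print(n,'bar',len(q),cv2.minAreaRect((q[:,:2]*1000).astype(np.float32)),np.percentile(q[:,2],[5,50,95]))
for u,v in((516,320),(514,290),(485,283),(540,277),(546,329),(492,335)): print('pad px',u,v,onplane(t,u/1.25,v/1.25,.016).round(4))
P=pts(s)
for u,v in((293,295),(311,264)): print('sc',onplane(s,u/1.25,v/1.25,.016).round(4))
```

```text
top pad 612 [ 0.5283 -0.0599  0.1516] [0.145 0.151 0.159]
(487.5549621582031, -57.33842468261719) (151.39825439453125, 626.8497314453125) 67.68106079101562
top pad 352 [ 0.4892 -0.0108  0.1516] [0.147 0.152 0.156]
(488.1926574707031, -10.396186828613281) (62.81507873535156, 29.803741455078125) 31.737852096557617
top bar 897 ((415.111328125, 219.84689331054688), (566.7153930664062, 33.108497619628906), 23.57650375366211) [0.15181853 0.15902603 0.16345984]
scene pad 649 [ 0.4163 -0.0174  0.1532] [0.145 0.153 0.162]
(480.4162902832031, -50.25123596191406) (149.31776428222656, 618.0379638671875) 68.55453491210938
scene pad 326 [ 0.4901 -0.0091  0.1527] [0.146 0.153 0.157]
(486.5061340332031, -10.20743179321289) (63.48316955566406, 29.54555892944336) 32.09214401245117
scene bar 994 ((411.622802734375, 218.76034545898438), (565.849365234375, 34.167694091796875), 23.528518676757812) [0.15191098 0.160948   0.16472863]
pad px 516 320 [ 0.5091 -0.3135  0.016 ]
pad px 514 290 [ 0.5667 -0.3098  0.016 ]
pad px 485 283 [ 0.5787 -0.2543  0.016 ]
pad px 540 277 [ 0.5934 -0.3597  0.016 ]
pad px 546 329 [ 0.4934 -0.3702  0.016 ]
pad px 492 335 [ 0.4792 -0.268   0.016 ]
sc [ 0.5825 -0.3064  0.016 ]
sc [ 0.5005 -0.3215  0.016 ]
```

View pics/crop1.png

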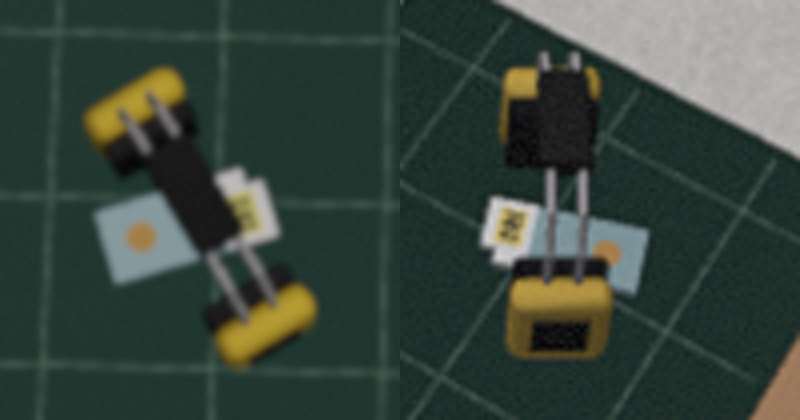

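Crop confirmed: on the left, the large yellow muffs stand over the slide. Its frosted, labelled end (250,210) points right with the notch at the upper right. The clear end with the brass button is at (140,237). Next I'll fit the bar and check IK.

```bash
cat > bar.py <<'E'
from h import *
def bar(c):
    a=onplane(c,*B[0],.16)[:2];b=onplane(c,*B[1],.16)[:2]
    d=(b-a)/np.linalg.norm(b-a);n=np.array([-d[1],d[0]])
    P=pts(c).reshape(-1,3);P=P[(c['z_map'].ravel()>0)&(P[:,2]>.145)&(P[:,2]<.175)]
    r=P[:,:2]-a;k=(abs(r@n)<.015)&(r@d>-.05)&(r@d<np.linalg.norm(b-a)+.05);q=P[k]
    vx,vy,x0,y0=cv2.fitLine((q[:,:2]*1000).astype(np.float32),cv2.DIST_L2,0,.01,.01).ravel()
    e=np.array([vx,vy]);t=(q[:,:2]*1000-[x0,y0])@e;lo,hi=np.percentile(t,[.5,99.5])
    return len(q),(np.array([x0,y0])+e*(lo+hi)/2).round(1),hi-lo,np.degrees(np.arctan2(vy,vx)),np.percentile(q[:,2],[5,50,95]).round(4)
E
python3 - <<'E'
import bar as b
from h import *
b.B=((167/1.25,207/1.25),(208/1.25,350/1.25));print(b.bar(load('top')))
b.B=((585/1.25,330/1.25),(575/1.25,478/1.25));print(b.bar(load('scene')))
for p,y in(((.4875,-.0103,.134),-58.3),((.4875,-.0103,.34),-58.3),((.4875,-.0103,.134),121.7)):
    j=env.ik(np.array(p),down(np.radians(y)));print(y,None if j is None else np.round(j,2))
t=load('top')
for u,v in((118,285),(94,210),(280,237)):print(onplane(t,235+u/4,205+v/4,.01).round(4))
E
```

```text
(868, array([545.7, 276.1]), np.float64(273.56784629767526), np.float32(19.956638), array([0.153 , 0.1591, 0.1633]))
(939, array([544.5, 275.9]), np.float64(274.41101641902156), np.float32(19.955343), array([0.1547, 0.161 , 0.1645]))
-58.3 [-0.09 -0.21  1.69 -0.    1.66  0.93]
-58.3 [-0.09 -0.16  1.28 -0.    2.02  0.93]
121.7 [-0.09 -0.21  1.69 -0.    1.66 -2.21]
[0.4521 0.0355 0.01  ]
[0.4962 0.0515 0.01  ]
[ 0.4832 -0.059   0.01  ]
```

Run:
```python
from h import *
q=down(np.radians(-58.2)); x,y=.488,-.0103
s=env.sense();env.move_l(np.array(s['tool_pos'])+[0,0,.06],feed=.3)
env.move_pose([x,y,.25],q); print(env.sense()['time_s'])
env.move_l([x,y,.134],feed=.15,threshold=8)
env.grab(50); s=env.sense();print(s['time_s'],s['finger_gap'],s['gripper_force'],s['tool_pos'])
env.move_l([x,y,.36],feed=.15); s=env.sense();print(s['time_s'],s['finger_gap'],s['contact_force'])
c=shot('scene');d=shot('top')
a=np.hstack([c['pixels'][100:400,250:550,::-1],d['pixels'][100:400,180:480,::-1]]);cv2.imwrite('pics/lift.png',cv2.resize(a,(800,400)))
```

```text
2.7917
4.275 0.02879782582541082 50.45664668083191 [ 0.48839234 -0.01044173  0.13461781]
5.9333 0.0292694438949996 [ 0.1814698   0.84880755 -2.5816099 ]
```

View pics/lift.png

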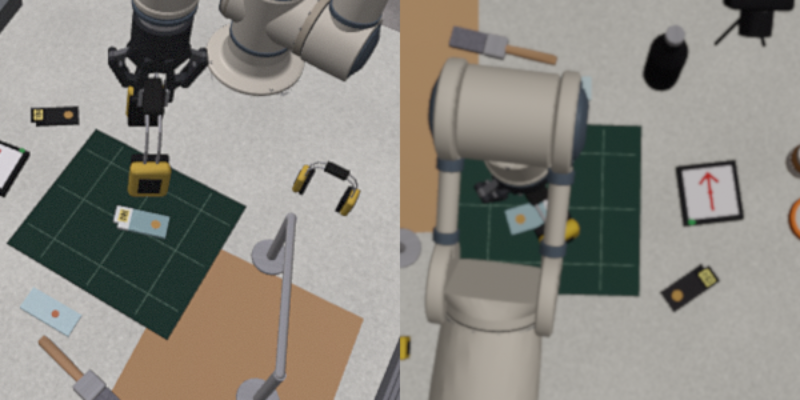

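The muffs are held level by the headband, and the slide is still on the mat at left (142,220). Next I'll hang them.

Run:
```python
from h import *
q=down(np.radians(19.96)); x,y=.545,.276
env.move_pose([x,y,.36],q); env.sleep(.3)
s=env.sense();print(s['time_s'],s['tool_pos'],s['finger_gap'],s['joints'])
env.move_l([x,y,.185],feed=.12)
print(env.move_l([x,y,.1605],feed=.03,threshold=4));s=env.sense();print(s['time_s'],s['tool_pos'],s['contact_force'])
c=shot('scene');crop(c,'bar',370,200,570,400,3)
```

```text
7.4583 [0.54522193 0.27501121 0.36043297] 0.028789032370622684 [ 4.11506669e-01  1.92812345e-01  8.86328645e-01 -1.01956093e-04
  2.06181040e+00  6.49677047e-02]
True
9.7417 [0.54479112 0.27590004 0.1633989 ] [ 0.5422994  -0.06510747  3.90611583]
```

View pics/bar.png

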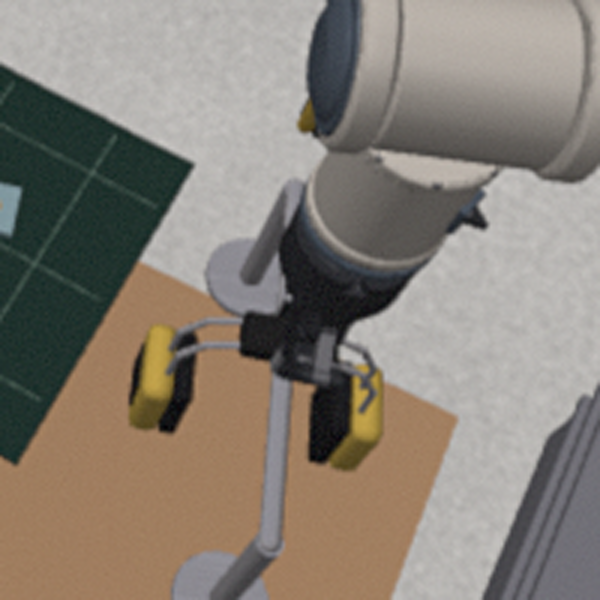

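The cups are on either side of the bar at (160,375) and (345,420). Contact came at the predicted height, so I'll release, back off and look.

Run:
```python
from h import *
env.gripper_open(); env.move_l([.545,.276,.30],feed=.2)
env.move_pose([.36,-.25,.30],down(np.radians(90-71.8+90-90)))
s=env.sense();print(s['time_s'],s['joints'])
c=shot('scene');d=shot('top')
f=lambda im,u0,v0,u1,v1:cv2.resize(im['pixels'][v0:v1,u0:u1,::-1],(400,400),interpolation=cv2.INTER_CUBIC)
cv2.imwrite('pics/after.png',np.hstack([f(c,400,230,530,360),f(d,245,215,325,295)]))
for c in(c,d):
    P=pts(c);k=(c['z_map']>0)&(c['pixels'].astype(int).sum(-1)<150)&(P[...,2]>.17)&(P[...,2]<.2)&(abs(P[...,0]-.545)<.06)&(abs(P[...,1]-.276)<.06)
    print(k.sum(),P[k].mean(0),cv2.minAreaRect((P[k][:,:2]*1000).astype(np.float32)))
    # slide mask: bright on mat
    px=c['pixels'].astype(int);k=(px[...,0]+px[...,1]+px[...,2]>300)&(abs(P[...,0]-.477)<.09)&(abs(P[...,1]+.007)<.09)&(P[...,2]<.03)
    m=cv2.morphologyEx(k.astype(np.uint8),cv2.MORPH_OPEN,np.ones((5,5)))
    v,u=np.nonzero(m);q=np.array([onplane(c,a,b,.01)[:2] for a,b in zip(u,v)])*1000
    r=cv2.minAreaRect(q.astype(np.float32));print('slide',len(q),r,cv2.boxPoints(r).round(1).tolist(),np.median(P[m>0][:,2]))
```

```text
13.2333 [-6.83406376e-01 -3.13289006e-01  1.48274061e+00  2.31362768e-04
  1.97220725e+00 -1.00202735e+00]
447 [0.54696043 0.27447358 0.18097883] ((544.79541015625, 274.8114013671875), (27.15999984741211, 62.20255661010742), 20.488149642944336)
slide 610 ((486.69580078125, -3.204051971435547), (46.75564956665039, 101.2147216796875), 19.85852813720703) [[447.5, 36.5], [481.8999938964844, -58.70000076293945], [525.9000244140625, -42.900001525878906], [491.5, 52.29999923706055]] 0.011066694920599751
389 [0.54330828 0.27387298 0.18011857] ((543.5219116210938, 274.92669677734375), (27.793415069580078, 64.74336242675781), 21.87458038330078)
slide 806 ((491.368408203125, -2.61822509765625), (47.97986602783203, 102.82060241699219), 17.632177352905273) [[452.8999938964844, 39.099998474121094], [484.1000061035156, -58.900001525878906], [529.7999877929688, -44.29999923706055], [498.70001220703125, 53.599998474121094]] 0.008487107037545849
```

View pics/after.png

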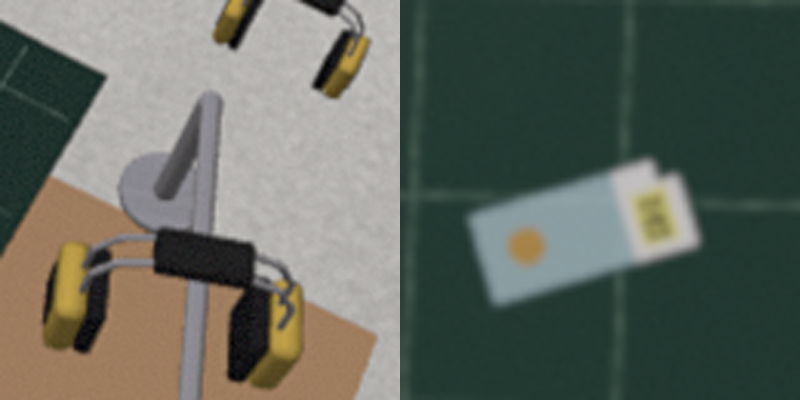

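Left: the muffs straddle the bar and hang freely. Right: the whole slide shows, corners TL (467,214), BL (495,306), BR (700,244), notch at (668,168). Now the exact slide and light pad poses.

Run:
```python
from h import *
d=load('top');c=load('scene')
A,B,C=[onplane(d,245+u/5-.4,215+v/5-.4,.01)[:2] for u,v in((467,214),(495,306),(700,244))]
e=C-B;print('slide',(A+C)/2,np.degrees(np.arctan2(e[1],e[0])),np.linalg.norm(e),np.linalg.norm(A-B))
for k,im in((0,c),(1,d)):
    P=pts(im);px=im['pixels'].astype(int);mx=px.max(-1);mn=px.min(-1)
    # clear+frosted slide: bluish/white, excluding grid by opening; wide kernel
    reg=(abs(P[...,0]-.536)<.085)&(abs(P[...,1]+.313)<.085)
    m=(reg&(mx<70)).astype(np.uint8)
    n,l,st,_=cv2.connectedComponentsWithStats(m);i=1+st[1:,4].argmax();v,u=np.nonzero(l==i)
    q=np.array([onplane(im,a,b,.016)[:2] for a,b in zip(u,v)])*1000
    print('pad',len(q),cv2.minAreaRect(q.astype(np.float32)))
    m=reg&(px[...,0]>150)&(px[...,1]<110);v,u=np.nonzero(m)
    q=np.array([onplane(im,a,b,.016)[:2] for a,b in zip(u,v)])*1000;vx=cv2.fitLine(q.astype(np.float32),cv2.DIST_L2,0,.01,.01).ravel();print('arrow',len(q),q.mean(0),vx,np.degrees(np.arctan(vx[1]/vx[0])))
```

```text
slide [ 0.49600916 -0.19209882] -71.62206383279731 0.1019171212675834 0.04564532112475252
pad 448 ((537.1290893554688, -309.39874267578125), (111.94343566894531, 109.83885192871094), 8.044065475463867)
arrow 59 [ 545.12566981 -311.35195656] [ 9.8963499e-01  1.4360553e-01  5.4512567e+02 -3.1135196e+02] 8.256537
pad 272 ((537.5303955078125, -310.81085205078125), (104.18538665771484, 106.15809631347656), 8.05813980102539)
arrow 66 [ 549.3416904  -310.63953116] [ 9.8930049e-01  1.4589210e-01  5.4934167e+02 -3.1063953e+02] 8.388942
```

Run:
```python
from h import *
d=load('top')
A,B,C=[onplane(d,245+(u-400)/5-.4,215+v/5-.4,.01)[:2] for u,v in((467,214),(495,306),(700,244))]
e=C-B;yaw=np.arctan2(e[1],e[0]);ctr=(A+C)/2
print('slide',ctr,np.degrees(yaw),np.linalg.norm(e),np.linalg.norm(A-B))
ctr=(ctr+[.4867,-.0032])/2; print(ctr)   # average with the scene view
assert abs(ctr[0]-.488)<.006 and abs(ctr[1]+.003)<.006
g=ctr-.004*np.array([np.cos(yaw),np.sin(yaw)]); np.save('g.npy',[*g,yaw,*ctr])
q=down(yaw+np.pi/2)
env.move_pose([*g,.12],q);env.move_l([*g,.03],feed=.15)
print(env.move_l([*g,.0025],feed=.04,threshold=6))
env.grab(50);s=env.sense();print(s['time_s'],s['finger_gap'],s['gripper_force'],s['tool_pos'],s['contact_force'])
env.move_l([*g,.09],feed=.08);s=env.sense();print(s['time_s'],s['finger_gap'],s['contact_force'],s['joints'])
c=shot('scene');shot('top');crop(c,'held',300,160,460,320,3.5)
```

```text
slide [ 0.49078951 -0.0026203 ] -71.47651469070988 0.10086209694542086 0.04584261040408331
[ 0.48874475 -0.00291015]
False
16.65 0.04199457749682276 50.96245050430298 [0.48795041 0.00083433 0.00315271] [-0.25762    -0.49755282  3.28657399]
17.8917 0.042087945458437186 [-0.21045463 -0.0500892  -1.43852903] [-6.79665692e-02 -1.96825610e-01  1.76013504e+00  5.57814658e-05
  1.57966900e+00 -3.91305294e-01]
```

View pics/held.png

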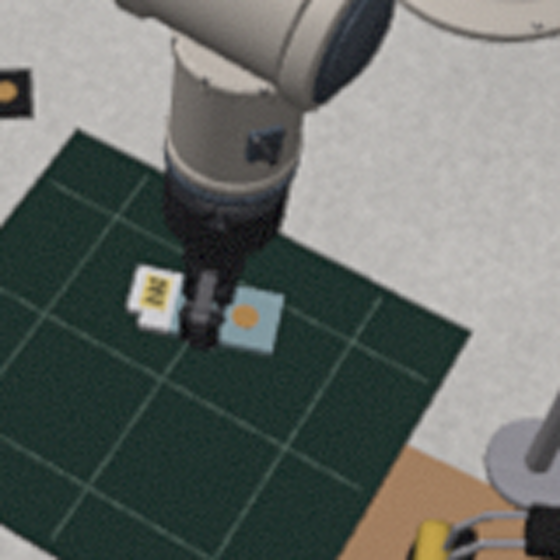

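The slide is held by its clear part; the frosted label end (153,293) and brass button (246,316) are both clear of the fingers. Moving it over the pad.

```bash
cat > meas.py <<'E'
from h import *
def meas():
    for n in('scene','top'):
        c=shot(n);P=pts(c);px=c['pixels'].astype(int)
        k=(c['z_map']>0)&(P[...,2]>.055)&(P[...,2]<.085)&(abs(P[...,0]-.5)<.11)&(abs(P[...,1]+.31)<.06)&(px.max(-1)>110)
        q=P[k]
        if len(q)<20: print(n,len(q));continue
        a=np.c_[q[:,:2]-q[:,:2].mean(0),np.ones(len(q))];co=np.linalg.lstsq(a,q[:,2],rcond=None)[0]
        u=np.array([np.cos(np.radians(8.1)),np.sin(np.radians(8.1))]);t=(q[:,:2]-[.537,-.31])@u;w=(q[:,:2]-[.537,-.31])@[-u[1],u[0]]
        print(n,len(q),'slopes deg',np.degrees(co[:2]).round(1),'z',co[2].round(4),'long',np.percentile(t,[1,99]).round(4),'lat',np.percentile(w,[1,99]).round(4),cv2.minAreaRect((q[:,:2]*1000).astype(np.float32)))
E
python3 - <<'E'
from meas import *
yaw=np.radians(8.1);u=np.array([np.cos(yaw),np.sin(yaw)])
p=np.array([.537,-.310])-.039*u;q=down(yaw+np.pi/2)
z=.0645
env.move_l([*np.load('g.npy')[:2],.13],feed=.15)
env.move_pose([*p,.13],q);env.move_l([*p,z],feed=.1);env.sleep(.5)
s=env.sense();print(s['time_s'],s['finger_gap'],s['tool_pos'],s['joints'])
meas()
c=load('scene');d=load('top')
f=lambda im,u0,v0,u1,v1:cv2.resize(im['pixels'][v0:v1,u0:u1,::-1],(400,400),interpolation=cv2.INTER_CUBIC)
cv2.imwrite('pics/fin.png',np.hstack([f(c,190,160,310,280),f(d,360,190,480,310)]))
E
```

```text
21.4167 0.042159996994280455 [ 0.49842914 -0.31552539  0.06463909] [-6.22026395e-01  9.53285641e-02  1.52199133e+00 -2.93227439e-06
  1.52406856e+00 -2.33420661e+00]
scene 381 slopes deg [-1.  -0.4] z 0.0725 long [-0.0651  0.0104] lat [-0.0217  0.0226] ((498.76397705078125, -309.8736572265625), (101.14897918701172, 56.090248107910156), 6.792783260345459)
top 268 slopes deg [-0.6 -1.2] z 0.0707 long [-0.0854 -0.05  ] lat [-0.021   0.0226] ((471.00439453125, -315.81427001953125), (39.17500686645508, 49.92831802368164), 7.08800745010376)
```

View pics/fin.png

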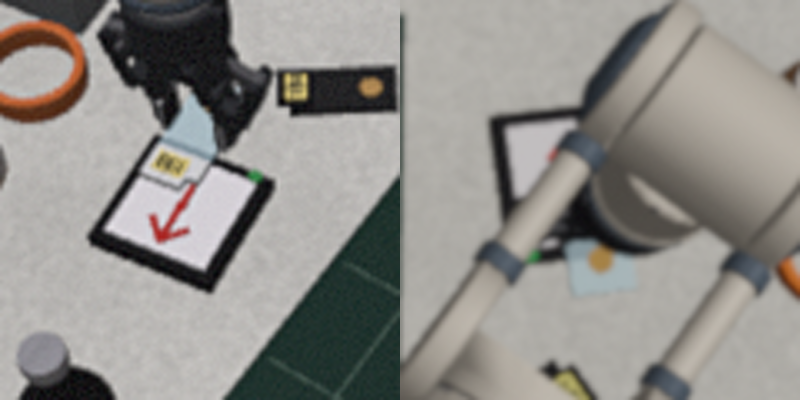

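The notched frosted end (175,165 in the left view) is over the pad, label up and pointing along the arrow. Measured offsets: level within about 1°, centred within a few mm, slide top at z about 0.0715. Handing in.

Run:
```python
from h import *
env.sleep(.5);s=env.sense();print(s['finger_gap'],np.abs(s['joint_velocities']).max());print(env.sign_off())
```

```text
0.041782128763456876 0.0017935648430052098
the job is handed in; nothing more can be done
None
```

The ear defenders hang free astride the bar, and the slide is held still by its clear part, level and label up, about 5 cm above the pad with its frosted end over the centre, pointing along the arrow; the job is handed in, result not shown.

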